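# Gauge the frame spacers and sort them

### The arm

A 6-joint arm with a two-finger parallel gripper is mounted at the origin on the work surface. World frame = base frame: x ahead of the robot, y to its left, z up, the work surface at z = 0. Lengths are in m, angles in rad, forces in N, time in s.
With the tool pointing down it reaches from about 0.325 to 0.9 m from the base axis. Payload 3.5 kg.
Tool frame: the origin (TCP) lies where the fingers leave the gripper's body, on its centre line; the fingertips stand 73 mm ahead of it and the grasp point (between the pads) lies 54 mm ahead of it; z points along the fingers, y is the line along which they close (so a half turn about z gives the same grasp; the last joint's range is limited). The gripper opens to 85 mm and grips with 20 to 120 N. Pads are 22 mm wide; open, the fingers measure 114 mm over their backs; the gripper's body (76 mm by 85 mm) begins 54 mm behind the grasp point. The pads swing forward as they close: fully open they stand 13 mm farther back than shut.
Start: joints at [1.102, 0.276, -0.026, 1.268, 0, 1.467], TCP at [0.224, 0.584, 0.304] pointing down, gripper open.
Joint ranges: [-3.12, 3.12], [-0.85, 1.88], [-1.08, 1.24], [-1.95, 2.15], [-1.57, 1.53], [-3.14, 3.14]. Speed limits (rad/s): [2.57, 2.57, 3.14, 3.14, 3.14, 3.14].

### API

Orientations are given as a rotation vector (axis times angle).
In Python, from workcell import bot gives the robot as it stands.
- The arm moves only by the shell command python3 -m pendant 'ROWS' [OPENING] [FORCE]. ROWS is a JSON object of lists of equal length, an entry for each row: "translation": the shift along the tool's x, y, z in m, a list of three; "turn": the turn about the tool's z in rad. In form: {"translation": [[tx, ty, tz], ...], "turn": [turn, ...]}. A call has 1 to 5 rows; each row shifts and turns the commanded pose from where the row before left it, along the tool's axes as they then stand; what a row does not reach is not made up. A row lasts 1/12 s, in which the tool goes at most 41.7 mm and 7.16 degrees, less where a joint would pass 70% of its speed; a pose out of reach is approached as far as the arm can. A call with a gripper value outside its range is refused whole. OPENING is the closure in counts, from 0 (fully open) to 255 (shut), set as the call begins (- or left out, the last holds). The fingers move at their own pace and stop on an object; FORCE is the grip in N (left out, the last holds). Time passes only in rows, so rows that do not move let the fingers close. It gives the time, the measured TCP pose, the force, the opening and the grip force at its end, in the units of the state.
- bot.observe(): the state, without advancing time (a new reading comes with each control period).
- bot.get_image(name): name is "scene" or "top" or "wrist"; returns a dict with "pixels" (400x640x3 uint8, blue, green, red), "fx", "fy", "cx", "cy" (pixels), "k1" (the pictures are not rectified: a ray, as slopes to the right and down, at radius r is drawn at 1 + k1 r^2 times it, then the intrinsics apply), "eye" and "orientation" of the camera in the world. Camera axes: x right, y down, z forward; pixel columns grow to the right and rows downward; lengths in m; the calibration is good to about 2 mm. A picture is of the moment at which its call begins. There is no depth.
- bot.hand_in(): hands the job in; it is judged then, once.
Trained networks look in a picture, given as the dict that the camera call returned (one of the last four; its "shot" number tells which), for a name from the list of things; names that differ only in an ending like _2 or _b are one class to them, and where a whole thing is asked for, a point or a joint stands for the part that bears it (a point fixed in the world has none). Each returns a list of dicts, best first, with "p" (0 to 1); they miss things now and then, are a little off and sometimes report something else, mostly with a low value. They report only what shows in the picture. A call takes as long as a camera call.
- bot.boxes_of(name, picture): "extent" ([left, top, right, bottom] as shares, 0 to 1, of the picture: columns of its width, rows of its height, round what is visible of it).
- bot.landmark_of(name, picture): "centre" ([column, row] as shares, 0 to 1, of the picture: columns of its width, rows of its height: a listed point, or the origin of a listed thing).
The state is a dict: "t": time; "joints": joint angles; "joint_velocities": joint speeds; "effort": joint torques, N m; "position": TCP position; "tool_rot": TCP orientation; "ft_force": force on the tool from outside, world axes, zero at the start; "wrist_torque": the same for the moment, N m; "gripper_width": opening from 0.0 (shut) to 1.0 (fully open); "finger_force": force on a finger pad.
Only numpy, scipy, OpenCV 4.12 (cv2) and the standard library are available. Lean on these libraries where they do the work, as an engineer would, in place of code of your own. Each camera call takes 0.05 s, during which the arm holds its last target. There are 200 camera calls.

### The job

Two beech spacer blocks for canvas frames stand on the cork board. Without forcing, try them in the leaning steel slot gauge to find the right one, which passes the wide go part of the slot and stops at the narrow no-go step. Stand the right block in the green tray and the wrong one in the red tray with the block already rejected there, and leave the paint jars and the brush pot alone.

Things in the scene. Friction and masses are not known exactly. Their poses are not given: they have to be found in the camera images.
- block_1: one of three beech spacer blocks, alike but for one thickness: 85 mm tall, 40 mm along its own y, and 25 (too thin), 31 (right) or 37 mm (too thick) along its own x, the gauged thickness. There is one of each; only size tells which is which. About 75 g, loose, upright. Origin at the centre of its underside, z up the block; half a turn about z makes no difference
- block_2: one of three beech spacer blocks, alike but for one thickness: 85 mm tall, 40 mm along its own y, and 25 (too thin), 31 (right) or 37 mm (too thick) along its own x, the gauged thickness. There is one of each; only size tells which is which. About 75 g, loose, upright. Origin at the centre of its underside, z up the block; half a turn about z makes no difference
- block_3: one of three beech spacer blocks, alike but for one thickness: 85 mm tall, 40 mm along its own y, and 25 (too thin), 31 (right) or 37 mm (too thick) along its own x, the gauged thickness. There is one of each; only size tells which is which. About 75 g, loose, upright. Origin at the centre of its underside, z up the block; half a turn about z makes no difference
- gauge_head: steel jaws of the go/no-go slot gauge, fixed, leaning 30 degrees: the slot's mouth faces up and towards the robot. Origin: centre of the mouth, 110 mm above the table. z points out of the slot (blocks go in along -z, underside first), x across it (gauging direction, matches the block's x), y level. Jaws 64 mm over all in x; slot 36 mm long in y, open at both ends, so blocks stand out there
- gauge_step (a point): top of the no-go step on the slot's axis, 20 mm below the mouth. Above it: the go slot, 34.5 mm wide (green stripes), its mouth opening at 45 degrees to 42.5 mm over the first 4 mm. At it, 45-degree shoulders narrow the slot within 3 mm to the no-go slot, 28 mm (red stripes). A too thick block stops 3 mm below the mouth, the right one 22 mm below it on the shoulders
- gauge_floor (a point): floor of the no-go slot on its axis, 42 mm below the mouth: a too thin block goes down to here. Over 60 N between a block and the jaws counts as forcing
- green_tray: shallow green plastic tray for right blocks, 140 mm along its x by 220 mm along its y, fixed, walls 5 mm thick, rim 16 mm high, inner floor 5 mm above the table. Origin under its centre, on the table; z up
- red_tray: shallow red plastic tray for wrong blocks, 140 mm along its x by 220 mm along its y, fixed, walls 5 mm thick, rim 16 mm high, inner floor 5 mm above the table. Origin under its centre, on the table; z up. The block already rejected (thin or thick) stands in its +y half; the -y half is free
- feed_board: cork board 140 mm along its x by 220 mm along its y, 5 mm thick, fixed, with the two blocks to be tried (the right one and a wrong one) standing on it about 120 mm apart along its y. Origin under its centre
- blue_jar: blue paint jar with a white cap, 54 mm wide, 85 mm tall, loose; origin under its centre
- yellow_jar: yellow paint jar with a white cap, 54 mm wide, 85 mm tall, loose; origin under its centre
- brush_pot: white pot 72 mm wide, 90 mm tall, with two brushes standing out up to 215 mm high, loose; origin under its centre

How it is judged:
On the way:
1. the right block is in the gauge: through the go slot and stopped at the no-go shoulder (z of block_2 in the frame of gauge_head between -0.028 and -0.016 m and x of block_2 in the frame of gauge_head between -0.006 and 0.006 m and y of block_2 in the frame of gauge_head between -0.018 and 0.018 m and angle between the z axis of block_2 and the z axis of gauge_head, either way round below 0.17 rad), for 0.1 s.
At the end, for the whole second after the job is handed in: The right (31 mm) block stands upright on the floor of the green tray and the thick and thin blocks stand upright on the floor of the red tray: underside centre within 60 mm in x and 100 mm in y of the tray's centre and within 7 mm of its floor, leaning less than 0.2 rad, at rest (below 20 mm/s) (x of block_2 in the frame of green_tray between -0.06 and 0.06 m and y of block_2 in the frame of green_tray between -0.1 and 0.1 m and z of block_2 in the frame of green_tray between 0 and 0.012 m and angle between each of block_2, block_1, block_3's own z axis and vertical below 0.2 rad and linear speed of each of block_2, block_1, block_3 below 0.02 m/s and x of block_1 in the frame of red_tray between -0.06 and 0.06 m and y of block_1 in the frame of red_tray between -0.1 and 0.1 m and z of block_1 in the frame of red_tray between 0 and 0.012 m and x of block_3 in the frame of red_tray between -0.06 and 0.06 m and y of block_3 in the frame of red_tray between -0.1 and 0.1 m and z of block_3 in the frame of red_tray between 0 and 0.012 m); the robot touches nothing.
It fails at once if a paint jar or the brush pot is moved more than 30 mm or tipped (distance of any of blue_jar, yellow_jar, brush_pot from where it was at the start of the episode above 0.03 m or angle between any of blue_jar, yellow_jar, brush_pot's own z axis and vertical above 0.35 rad).
It fails at once if a block is forced into the gauge with more than 60 N (contact force between any of block_1, block_2, block_3 and gauge_head above 60 N).
It also fails if it takes over 61 s, if anything falls off the work surface, if the arm or the gripper's body presses on something with over 40 N, if the wrist force passes 120 N, or if a joint passes its speed limit or range.

## Working session

There is one attempt and no reset: what is moved stays moved. The work goes in short steps, Python scripts to look and compute and a shell command to move; the robot and the scene stay as the last step left them, time stands still between calls to the robot, and variables do not carry over. Pictures are saved under pics/ and viewed, at most 10 in all, crops included, and the job is handed in when it is done.

```bash
mkdir -p pics; ls
cat > h.py <<'E'
import numpy as np, cv2
from scipy.spatial.transform import Rotation as R
from workcell import bot
def ray(im,uv):
    u=(uv[0]*640-im["cx"])/im["fx"]; v=(uv[1]*400-im["cy"])/im["fy"]
    rd=np.hypot(u,v); r=rd
    for _ in range(20): r=rd/(1+im["k1"]*r*r)
    s=r/rd if rd>0 else 1
    o=np.array(im["orientation"],float)
    M=R.from_rotvec(o).as_matrix() if o.size==3 else o.reshape(3,3)
    return np.array(im["eye"]), M@np.array([u*s,v*s,1])
def plane(im,uv,z):
    e,d=ray(im,uv); return e+d*(z-e[2])/d[2]
def proj(im,P):
    o=np.array(im["orientation"],float); M=R.from_rotvec(o).as_matrix()
    c=(np.atleast_2d(P)-im["eye"])@M; x=c[:,:2]/c[:,2:]; r2=(x**2).sum(1,keepdims=True)
    x=x*(1+im["k1"]*r2); return x*[im["fx"],im["fy"]]+[im["cx"],im["cy"]]
E
python3 - <<'E'
from h import *
for n in("top","scene"):
    im=bot.get_image(n); cv2.imwrite(f"pics/{n}0.png",im["pixels"])
    print(n,im["eye"],im["orientation"],im["fx"],im["k1"])
    for t,z in [("block_1",0.005),("gauge_head",.11),("gauge_step",.11-.0173),("green_tray",0),("red_tray",0),("feed_board",0),("blue_jar",0),("yellow_jar",0),("brush_pot",0)]:
        for d in bot.landmark_of(t,im)[:4]:
            print(t,round(d["p"],2),(np.array(d["centre"])*[640,400]).round(),plane(im,d["centre"],z).round(3))
print(bot.observe())
E
```

```text
pics
top [0.48694843 0.00520824 1.39784704] [-2.17556195  2.16044409 -0.10422152] 447.0646547749018 -0.0026888474936213966
block_1 0.7 [337. 254.] [ 0.463 -0.051  0.005]
block_1 0.47 [400. 247.] [ 0.487 -0.247  0.005]
gauge_head 0.59 [315. 250.] [0.476 0.014 0.11 ]
gauge_head 0.56 [315. 195.] [0.637 0.016 0.11 ]
gauge_head 0.38 [313. 192.] [0.644 0.021 0.11 ]
gauge_step 0.75 [313. 193.] [0.643 0.023 0.093]
gauge_step 0.21 [315. 252.] [0.472 0.015 0.093]
green_tray 0.81 [227. 238.] [0.513 0.29  0.   ]
red_tray 0.78 [414. 243.] [ 0.501 -0.292  0.   ]
red_tray 0.67 [317. 186.] [0.677 0.01  0.   ]
feed_board 0.64 [315. 252.] [0.471 0.015 0.   ]
feed_board 0.47 [313. 193.] [0.655 0.024 0.   ]
blue_jar 0.68 [375. 167.] [ 0.74  -0.173  0.   ]
yellow_jar 0.9 [408. 166.] [ 0.741 -0.276  0.   ]
brush_pot 0.89 [258. 165.] [0.743 0.198 0.   ]
scene [ 1.47730875 -0.32086023  0.75574514] [-1.85876784 -1.32166798  0.65767977] 439.6860719506555 -0.10610740885644408
block_1 0.97 [327. 186.] [0.456 0.078 0.005]
block_1 0.93 [286. 196.] [ 0.466 -0.054  0.005]
block_1 0.59 [217. 215.] [ 0.491 -0.258  0.
[... 541 characters left out ...]
, 'joints': array([ 1.10157650e+00,  2.76402840e-01, -2.63653847e-02,  1.26797010e+00,
        1.63734661e-05,  1.46740680e+00]), 'joint_velocities': array([-5.02628195e-04,  1.23077970e-03,  2.07739953e-03, -1.37270466e-03,
       -9.50163748e-05, -2.12459307e-04]), 'effort': array([-3.08900212e-05, -4.45501113e+01,  2.95574623e+01,  9.27906149e-04,
       -1.64619855e-04, -2.64754645e-07]), 'position': array([0.22358846, 0.58366297, 0.30392787]), 'tool_rot': array([5.71445732e-01, 3.08918273e+00, 9.46683780e-05]), 'ft_force': array([0.98538429, 0.57663702, 0.30214625]), 'wrist_torque': array([-0.01568434,  0.01152362,  0.02780621]), 'finger_force': 0.0, 'gripper_width': 1.0012559318337886}
```

Run:
```python
import cv2
a=cv2.imread("pics/top0.png")[130:300,180:450]; cv2.imwrite("pics/t1.png",cv2.resize(a,None,fx=2.9,fy=2.9,interpolation=cv2.INTER_CUBIC))
a=cv2.imread("pics/scene0.png")[120:320,160:430]; cv2.imwrite("pics/s1.png",cv2.resize(a,None,fx=2.9,fy=2.9,interpolation=cv2.INTER_CUBIC))
```

```text
(no output)
```

View pics/t1.png

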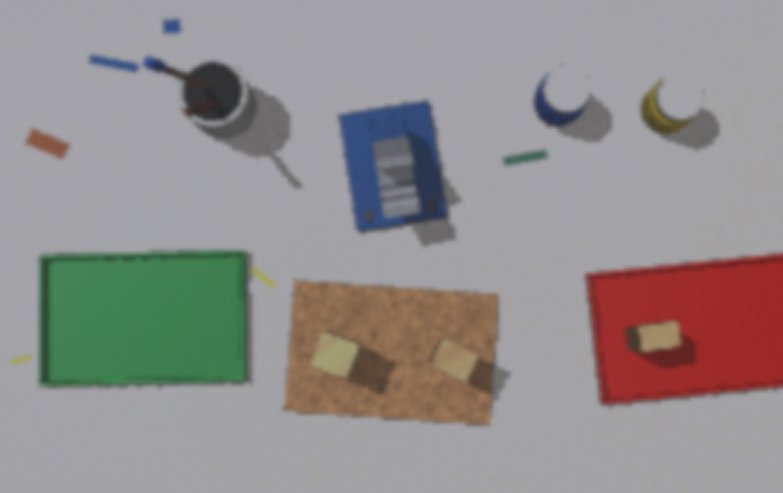

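View pics/s1.png

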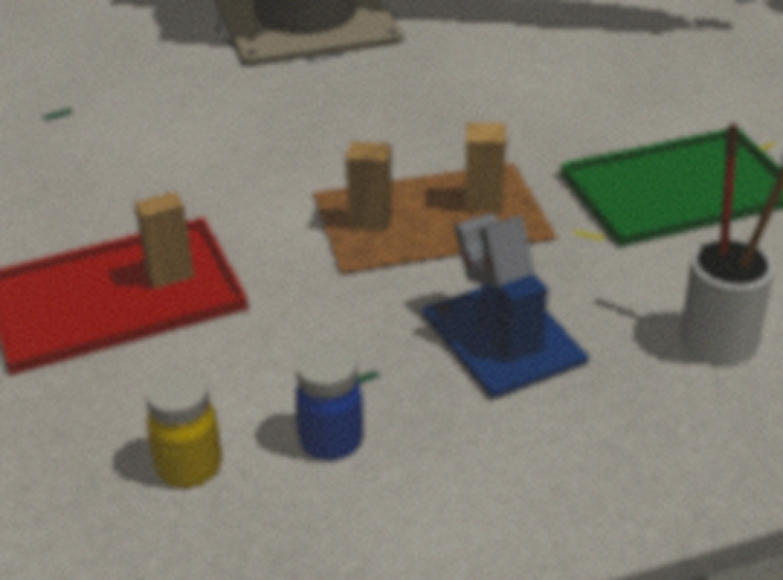

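The top view shows the feed board with blocks at about px (295,252) and (337,254). The left block looks squarer. The gauge is at (315,192) with its slot level along about world y, and the rejected block stands in the red tray. The jars and pot are well behind. Next I measure the block top faces, their yaws and the gauge yaw.

```bash
cat >> h.py <<'E'
def rect_on(im,mask,z):
    """min-area rectangle of a mask's outline laid on plane z: centre, sides, yaw of short side"""
    cs,_=cv2.findContours(mask,cv2.RETR_EXTERNAL,cv2.CHAIN_APPROX_NONE); out=[]
    for c in cs:
        if cv2.contourArea(c)<60: continue
        hull=c[:,0,:].astype(float)
        p=np.array([plane(im,(q+.5)/[640,400]*1.0,z)[:2] for q in hull])
        (cx,cy),(w,h),a=cv2.minAreaRect((p*1000).astype(np.float32))
        ys=a if w<h else a+90
        out.append((cx,cy,min(w,h),max(w,h),(ys+90)%180-90))
    return np.array(out).round(1)
def to(p,yaw=None):
    """tool-axis shift & turn to bring the TCP to p, with tool x heading yaw (deg)"""
    s=bot.observe(); M=R.from_rotvec(s["tool_rot"]).as_matrix()
    cur=np.degrees(np.arctan2(M[1,0],M[0,0]))
    d=M.T@(np.array(p)-s["position"]); 
    t=None if yaw is None else round(np.radians((cur-yaw+90)%180-90),3)
    print("shift",d.round(4),"turn(tool z)",t,"yaw now",cur.round(2),"pos",s["position"].round(4),"t",round(s["t"],2))
E
python3 - <<'E'
from h import *
im=bot.get_image("top"); a=im["pixels"]; hsv=cv2.cvtColor(a,cv2.COLOR_BGR2HSV)
for c in [(295,252),(337,254),(408,246),(325,258),(280,240)]: print(c,a[c[1],c[0]],hsv[c[1],c[0]])
m=((hsv[...,0]>15)&(hsv[...,0]<35)&(hsv[...,2]>140)&(hsv[...,1]>50)).astype(np.uint8)*255
m[:200]=0
print(rect_on(im,m,.09))
b=((hsv[...,0]>100)&(hsv[...,0]<125)&(hsv[...,1]>110)).astype(np.uint8)*255; b[:, :285]=0;b[:,345:]=0
print("base",rect_on(im,b,.005))
E
```

```text
(295, 252) [115 156 161] [ 27  73 161]
(337, 254) [102 137 161] [ 18  93 161]
(408, 246) [104 141 162] [ 19  91 162]
(325, 258) [ 82 110 144] [ 14 110 144]
(280, 240) [123 131 146] [ 10  40 146]
[[ 465.3  -48.1   30.9   36.3  -26.6]
 [ 468.6   73.9   38.3   39.7  -22.6]
 [ 490.3 -254.3   22.5   35.5    8.5]
 [ 422.9  582.5  180.6  184.5  -87.5]
 [ 558.2 -585.    61.6  144.2  -81.5]
 [ 553.1 -524.5   31.   149.5  -81.5]]
base [[672.   15.   94.4 125.9 -80.7]]
```

Run:
```python
from h import *
to([.40,.02,.30],180)
```

```text
shift [-0.3664 -0.4632  0.0039] turn(tool z) -0.366 yaw now 159.04 pos [0.2236 0.5836 0.3039] t 1.05
```

```bash
M='{"translation":[[-0.0265,-0.0296,0],[-0.0265,-0.0296,0],[-0.0265,-0.0296,0],[-0.0265,-0.0296,0],[-0.0265,-0.0296,0]],"turn":[0,0,0,0,0]}'
python3 -m pendant '{"translation":[[-0.0265,-0.0296,0],[-0.0265,-0.0296,0],[-0.0265,-0.0296,0],[-0.0265,-0.0296,0],[-0.0265,-0.0296,0]],"turn":[0,0,0,0,0]}' 0 20 >/dev/null
python3 -m pendant '{"translation":[[-0.0265,-0.0296,0],[-0.0265,-0.0296,0],[-0.0265,-0.0296,0],[-0.0265,-0.0296,0],[-0.0265,-0.0296,0]],"turn":[0,0,0,0,0]}' >/dev/null
python3 -m pendant '{"translation":[[-0.0265,-0.0296,0],[-0.0265,-0.0296,0],[-0.0265,-0.0296,0],[-0.0265,-0.0296,0],[-0.0265,-0.0296,0]],"turn":[0,0,0,0,0]}' >/dev/null
python3 -m pendant '{"translation":[[-0.0265,-0.0296,0],[-0.0265,-0.0296,0],[0,0,0],[0,0,0]],"turn":[0.05,0.048,0,0]}'
python3 - <<'E'
from h import *
to([.465,-.048,.3],153.4)
im=bot.get_image("wrist"); cv2.imwrite("pics/w0.png",im["pixels"]); print(im["eye"],im["orientation"])
for d in bot.landmark_of("block_1",im): print(d["p"],plane(im,d["centre"],.005).round(4),(np.array(d["centre"])*[640,400]).round())
for d in bot.landmark_of("gauge_head",im): print(d["p"],plane(im,d["centre"],.11).round(4),(np.array(d["centre"])*[640,400]).round())
for d in bot.landmark_of("gauge_step",im): print(d["p"],plane(im,d["centre"],.0927).round(4),(np.array(d["centre"])*[640,400]).round())
E
```

```text
t: 2.63
position: [0.4629, -0.0499, 0.304]
tool_rot: [0.728, 3.056, 0.0]
ft_force: [-0.3, -0.1, -0.2]
gripper_width: 1.001
finger_force: 0.0
shift [-0.001   0.0027  0.004 ] turn(tool z) -0.004 yaw now 153.2 pos [ 0.4629 -0.0499  0.304 ] t 2.63
[ 0.3988331  -0.01734619  0.37315907] [2.4606327  1.5151113  0.21673707]
0.97 [ 0.466  -0.0463  0.005 ] [319. 180.]
0.7 [0.4681 0.0719 0.005 ] [409. 137.]
0.6 [ 0.4934 -0.2541  0.005 ] [189. 266.]
0.53 [ 0.4699 -0.2214  0.11  ] [161. 284.]
```

View pics/w0.png

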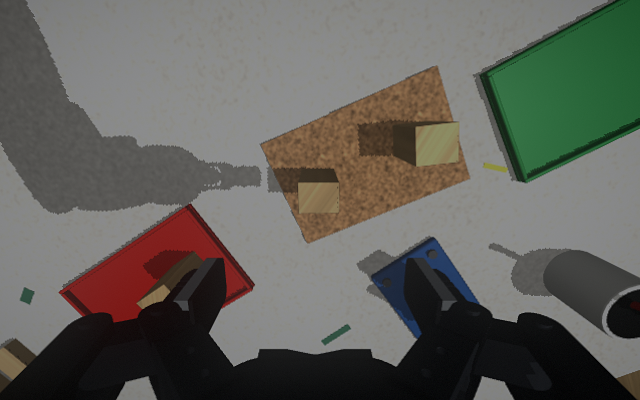

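The wrist view shows the near block at (318,197), 40 px wide by 31 px deep and square to the gripper. The thick block is at (437,143).

Run:
```python
from h import *
im=bot.get_image("wrist"); a=im["pixels"]; hsv=cv2.cvtColor(a,cv2.COLOR_BGR2HSV)
print(hsv[197,318],hsv[143,437],hsv[175,318])
m=((hsv[...,0]>15)&(hsv[...,0]<35)&(hsv[...,2]>150)&(hsv[...,1]>40)).astype(np.uint8)*255
m=cv2.morphologyEx(m,cv2.MORPH_OPEN,np.ones((5,5)))
print(rect_on(im,m,.09))
to([.465,-.047,.3],153.4)
```

```text
[ 18 104 140] [ 27  81 139] [17 99 59]
[]
shift [-0.0029  0.0012  0.0039] turn(tool z) 0.003 yaw now 153.56 pos [ 0.4619 -0.0468  0.3039] t 2.88
```

Run:
```python
from h import *
im=bot.get_image("wrist"); a=im["pixels"]; hsv=cv2.cvtColor(a,cv2.COLOR_BGR2HSV)
m=((hsv[...,0]>14)&(hsv[...,0]<35)&(hsv[...,2]>112)&(hsv[...,1]>50)).astype(np.uint8)*255
m=cv2.morphologyEx(m,cv2.MORPH_OPEN,np.ones((5,5)))
for r in rect_on(im,m,.09): print(r)
to([.465,-.047,.125],153.4)
```

```text
[ 486.5 -446.    22.9   39.9   47.7]
[ 487.2 -253.8   13.8   38.     7.8]
[467.2 -48.   29.1  38.3 -26.4]
[514.2 113.4   5.3  21.1 -40.1]
[470.8  72.4  36.6  39.5 -19.9]
shift [-0.0029  0.0011  0.1789] turn(tool z) 0.003 yaw now 153.56 pos [ 0.4619 -0.0468  0.3039] t 2.93
```

```bash
python3 -m pendant '{"translation":[[-0.005,0.001,0],[0,0,0.036],[0,0,0.036],[0,0,0.036],[0,0,0.036]],"turn":[0,0,0,0,0]}' 0 30 
python3 -m pendant '{"translation":[[0,0,0.026],[0,0,0.013],[0,0,0],[0,0,0]],"turn":[0,0,0,0]}' 
python3 -c "
from h import *
to([.467,-.048,.121],153.5)"
```

```text
t: 3.35
position: [0.4679, -0.0488, 0.1591]
tool_rot: [0.719, 3.056, -0.0]
ft_force: [0.3, -0.8, -0.5]
gripper_width: 1.001
finger_force: 0.0
t: 3.68
position: [0.4671, -0.0488, 0.1205]
tool_rot: [-0.72, -3.056, -0.0]
ft_force: [0.7, -0.9, 0.2]
gripper_width: 0.998
finger_force: 0.0
shift [ 0.0004  0.0007 -0.0005] turn(tool z) -0.0 yaw now 153.49 pos [ 0.4671 -0.0488  0.1205] t 3.68
```

```bash
python3 -m pendant '{"translation":[[0,0,0],[0,0,0],[0,0,0],[0,0,0],[0,0,0]],"turn":[0,0,0,0,0]}' 255 20 
python3 -m pendant '{"translation":[[0,0,0],[0,0,0]],"turn":[0,0]}'
python3 - <<'E'
import numpy as np
h,c=.0665-.005,.0155
for a in range(0,37,4):
    r=np.radians(a); # near bottom edge fixed; grip rel. to edge: (c inward,-) 
    x=h*np.sin(r)-c*np.cos(r)+c; z=h*np.cos(r)+c*np.sin(r)-h
    print(a,round(x*1000,1),round(z*1000,1))
E
```

```text
t: 4.1
position: [0.4684, -0.0496, 0.1222]
tool_rot: [0.721, 3.055, 0.0]
ft_force: [-0.1, -0.4, 5.7]
gripper_width: 0.467
finger_force: 27.1
t: 4.27
position: [0.4684, -0.0496, 0.1222]
tool_rot: [0.721, 3.055, 0.0]
ft_force: [-0.6, 1.2, 6.4]
gripper_width: 0.465
finger_force: 27.4
0 0.0 0.0
4 4.3 0.9
8 8.7 1.6
12 13.1 1.9
16 17.6 1.9
20 22.0 1.6
24 26.4 1.0
28 30.7 0.1
32 34.9 -1.1
36 39.1 -2.6
```

```bash
python3 -m pendant '{"translation":[[0.0085,0,-0.001],[0.0085,0,0],[0.0085,0,0.0005],[0.0085,0,0.001],[0,0,0]],"turn":[0,0,0,0,0]}'
python3 - <<'E'
from h import *
to([.467,-.048,.121],153.5)
im=bot.get_image("scene"); cv2.imwrite("pics/s2.png",cv2.resize(im["pixels"][120:270,230:430],None,fx=4,fy=4,interpolation=cv2.INTER_CUBIC))
E
```

```text
t: 4.68
position: [0.4381, -0.0342, 0.1222]
tool_rot: [0.72, 3.052, -0.001]
ft_force: [2.8, 0.1, 8.7]
gripper_width: 0.463
finger_force: 27.6
shift [-0.032   0.0006  0.0014] turn(tool z) -0.001 yaw now 153.45 pos [ 0.4381 -0.0342  0.1222] t 4.68
```

View pics/s2.png

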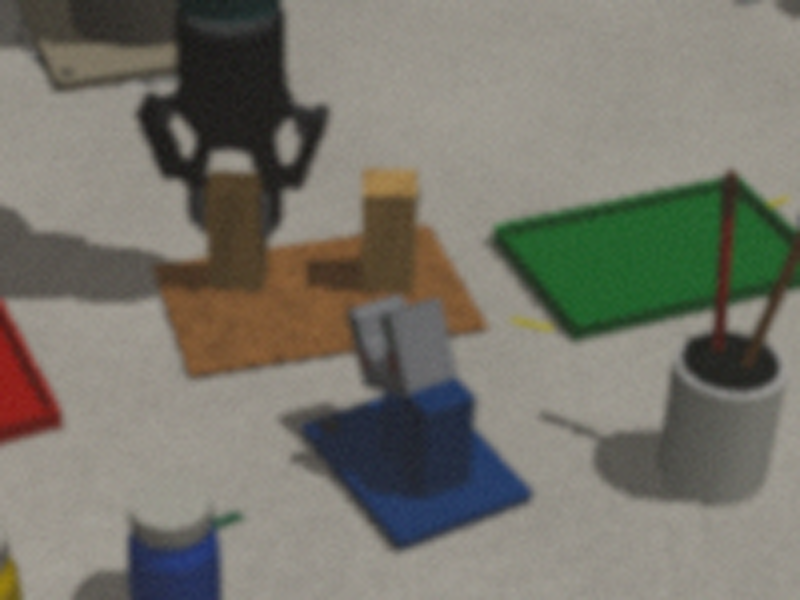

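```bash
python3 -m pendant '{"translation":[[0,0,-0.02],[0,0,-0.04],[0,0,-0.04],[0,0,-0.04],[0,0,-0.04]],"turn":[0,-0.124,-0.124,-0.124,-0.124]}'
python3 -m pendant '{"translation":[[0,0,-0.02],[-0.0346,0.003,0],[-0.0346,0.003,0],[-0.0346,0.003,0],[-0.0346,0.003,0]],"turn":[-0.124,0,0,0,0]}'
python3 -m pendant '{"translation":[[-0.0346,0.003,0],[-0.0346,0.003,0],[0,0,0],[0,0,0],[0,0,0]],"turn":[0,0,0,0,0]}'
python3 - <<'E'
from h import *
to([.64,.015,.32],189)
S=[]
for n in ("wrist","scene","top"):
    im=bot.get_image(n); cv2.imwrite(f"pics/{n}3.png",im["pixels"])
    for t,z in (("gauge_head",.11),("gauge_step",.0927)):
        for d in bot.landmark_of(t,im)[:3]:
            print(n,t,round(d["p"],2),(np.array(d["centre"])*[640,400]).round(1),plane(im,d["centre"],z).round(4))
    if n=="wrist": print(im["eye"],im["orientation"])
    if n=="scene":
        cv2.imwrite("pics/s3.png",cv2.resize(im["pixels"][100:250,230:430],None,fx=4,fy=4,interpolation=cv2.INTER_CUBIC))
E
```

```text
t: 5.15
position: [0.4346, -0.0334, 0.3011]
tool_rot: [0.061, -3.138, -0.001]
ft_force: [0.8, -1.0, -1.1]
gripper_width: 0.465
finger_force: 26.5
t: 5.57
position: [0.5714, 0.0001, 0.3196]
tool_rot: [0.245, -3.13, -0.001]
ft_force: [-0.0, -0.8, -0.5]
gripper_width: 0.468
finger_force: 26.6
t: 5.98
position: [0.6375, 0.0162, 0.319]
tool_rot: [0.245, -3.128, -0.001]
ft_force: [0.2, -0.0, -0.4]
gripper_width: 0.467
finger_force: 26.6
shift [-0.0022 -0.0016 -0.001 ] turn(tool z) -0.001 yaw now -171.03 pos [0.6375 0.0162 0.319 ] t 5.98
wrist gauge_head 0.85 [307.3 199.2] [0.6398 0.0097 0.11  ]
wrist gauge_step 0.61 [305.5 201.1] [0.6466 0.0084 0.0927]
wrist gauge_step 0.17 [389.1  36.1] [0.4879 0.0584 0.0927]
[0.56694574 0.00529696 0.38847615] [1.91057308 2.23735713 0.31648341]
scene gauge_head 0.77 [328.7 199.9] [0.656  0.0063 0.11  ]
scene gauge_step 0.56 [329.5 200.9] [0.6385 0.0155 0.0927]
top gauge_head 0.56 [420.2 247.1] [ 0.4872 -0.2864  0.11  ]
```

View pics/wrist3.png

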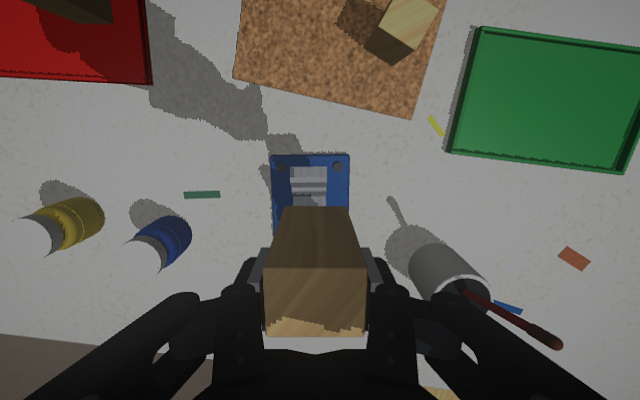

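View pics/s3.png

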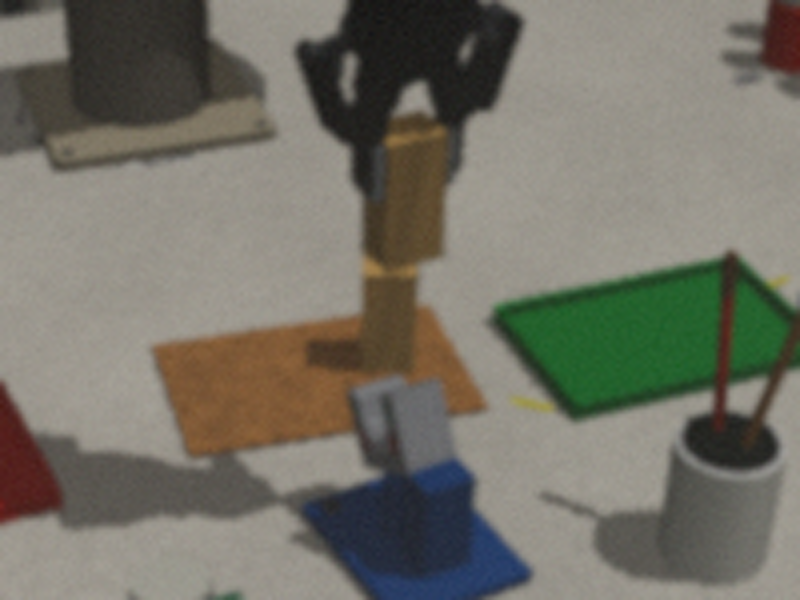

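Run:
```python
from h import *
im=bot.get_image("wrist"); s=bot.observe(); M=R.from_rotvec(s["tool_rot"]).as_matrix()
print(im["fx"])
for h in (.058,.062,.066):
  for th in (0,10,20,25,30,35):
    r=np.radians(th); up=np.array([np.sin(r),0,-np.cos(r)]); bx=np.array([np.cos(r),0,np.sin(r)])  # tool coords; bx = towards robot side
    P=[]
    for xb,zb in ((.0155,0),(.0155,.085),(-.0155,.085)):
        for y in (.02,-.02): P.append(M@(np.array([0,0,.054])+bx*xb+up*(zb-h)+[0,y,0])+s["position"])
    print(h,th,proj(im,P).round().astype(int).tolist())
```

```text
302.829610481294
0.058 0 [[346, 212], [283, 212], [370, 283], [258, 283], [366, 354], [262, 354]]
0.058 10 [[346, 226], [283, 226], [369, 267], [259, 267], [368, 348], [261, 348]]
0.058 20 [[345, 242], [284, 242], [368, 253], [260, 253], [369, 339], [259, 339]]
0.058 25 [[345, 249], [284, 249], [367, 247], [261, 246], [370, 333], [259, 333]]
0.058 30 [[345, 257], [284, 257], [367, 241], [262, 241], [370, 327], [258, 327]]
0.058 35 [[345, 265], [284, 265], [366, 235], [263, 235], [370, 320], [258, 320]]
0.062 0 [[346, 210], [283, 210], [368, 277], [260, 277], [364, 347], [264, 347]]
0.062 10 [[345, 225], [284, 225], [367, 264], [261, 264], [366, 342], [262, 342]]
0.062 20 [[345, 241], [284, 241], [366, 252], [262, 252], [367, 335], [261, 335]]
0.062 25 [[345, 249], [285, 249], [366, 247], [263, 247], [368, 330], [261, 330]]
0.062 30 [[344, 258], [285, 258], [365, 242], [264, 242], [368, 325], [260, 325]]
0.062 35 [[344, 266], [285, 266], [364, 238], [264, 237], [368, 320], [260, 320]]
0.066 0 [[345, 208], [284, 208], [367, 272], [262, 272], [363, 340], [266, 340]]
0.066 10 [[344, 224], [285, 224], [366, 261], [263, 261], [364, 336], [264, 336]]
0.066 20 [[344, 241], [285, 241], [365, 251], [264, 251], [365, 331], [263, 331]]
0.066 25 [[344, 250], [285, 249], [364, 247], [265, 247], [366, 328], [263, 328]]
0.066 30 [[344, 258], [285, 258], [363, 243], [265, 243], [366, 324], [262, 324]]
0.066 35 [[344, 267], [285, 267], [363, 240], [266, 240], [367, 320], [262, 319]]
```

The picture shows near-bottom, near-top and far-top edges at rows 207, 268 and 333, which means the block is upright in the hand. It slid on the cork and did not tilt. I will tilt it against the rigid back of the gauge instead. First I move behind the gauge and see it unobstructed.

```bash
python3 -m pendant '{"translation":[[-0.03,-0.006,0],[-0.03,0,0],[0,0,0],[0,0,0],[0,0,0]],"turn":[0,0,0,0,0]}'
python3 - <<'E'
from h import *
to([.70,.01,.32],189)
im=bot.get_image("wrist"); print(im["eye"],im["orientation"])
np.save("w4.npy",dict(im),allow_pickle=True)
cv2.imwrite("pics/w4.png",cv2.resize(im["pixels"][90:250,210:410],None,fx=3.7,fy=3.7,interpolation=cv2.INTER_CUBIC))
for t,z in (("gauge_head",.11),("gauge_step",.0927)):
    for d in bot.landmark_of(t,im)[:3]:
        print(t,round(d["p"],2),(np.array(d["centre"])*[640,400]).round(1),plane(im,d["centre"],z).round(4))
E
```

```text
t: 6.9
position: [0.6991, 0.0193, 0.3201]
tool_rot: [0.245, -3.131, -0.0]
ft_force: [-0.2, -0.9, -0.1]
gripper_width: 0.467
finger_force: 26.6
shift [ 0.0005 -0.0093  0.0001] turn(tool z) -0.001 yaw now -171.05 pos [0.6991 0.0193 0.3201] t 6.9
[0.62826895 0.00841789 0.38932238] [1.90920294 2.23528627 0.31858044]
gauge_head 0.78 [314.8 131.6] [0.6393 0.01   0.11  ]
gauge_step 0.88 [312.7 139.3] [0.6473 0.0092 0.0927]
```

View pics/w4.png

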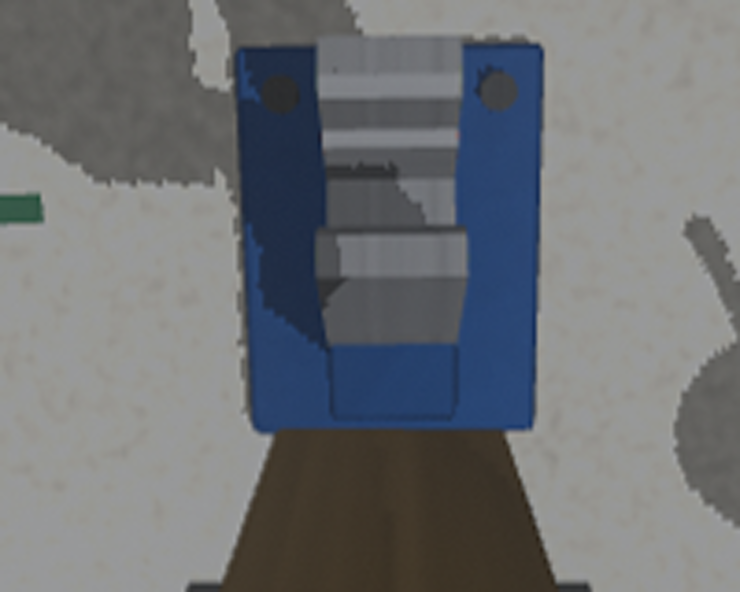

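```bash
cat > g.py <<'E'
from h import *
from scipy.optimize import least_squares
im=np.load("w4.npy",allow_pickle=True).item()
obs=[(32,0,277,317,466),(21.25,0,229,317,467),(-32,0,36,316,463),(-21.25,0,72,318,462),(-17.25,-4,98,320,462)]
P=[];U=[]
for X,Z,r,c1,c2 in obs:
    for y,c in ((-18,c1),(18,c2)):
        P.append((X,y,Z)); U.append((210+c/3.7,90+r/3.7))
P=np.array(P)/1000; U=np.array(U)
def T(q):
    a=q[2]; return np.array([q[0],q[1],.11]), R.from_euler("z",a).as_matrix()@R.from_euler("y",-30,degrees=True).as_matrix()
def f(q):
    o,M=T(q); return (proj(im,P@M.T+o)-U).ravel()
s=least_squares(f,[.64,.01,.15],loss="soft_l1")
if __name__=="__main__":
    print(s.x,np.degrees(s.x[2]),np.sqrt((s.fun**2).mean())); print(s.fun.reshape(-1,2).round(1))
E
python3 g.py
```

```text
[0.63866439 0.01066161 0.16261369] 9.31707784555986 0.5362838452154871
[[-0.5 -0.1]
 [ 0.6 -0.4]
 [-0.4  1.3]
 [ 0.   1.1]
 [ 0.5 -0.3]
 [-0.1 -0.6]
 [-0.2  0.4]
 [ 0.4  0.2]
 [-0.5 -0.3]
 [ 0.2 -0.6]]
```

```bash
python3 -m pendant '{"translation":[[0,0.0013,0.029],[0,0,0.029],[0,0,0.029],[0.009,0,0],[0.005,0,0]],"turn":[0,0,0,0,0]}'
python3 -m pendant '{"translation":[[0.007,0,0],[0.007,0,0],[0.007,0,0],[0.007,0,0],[0,0,0]],"turn":[0,0,0,0,0]}'
```

```text
t: 7.47
position: [0.6841, 0.0184, 0.2327]
tool_rot: [0.245, -3.131, -0.001]
ft_force: [2.0, -0.3, 1.1]
gripper_width: 0.466
finger_force: 26.6
t: 7.88
position: [0.6571, 0.0137, 0.2356]
tool_rot: [-0.245, 3.13, -0.001]
ft_force: [2.0, 0.5, 3.1]
gripper_width: 0.467
finger_force: 26.9
```

```bash
python3 -m pendant '{"translation":[[0.005,0,0],[0.003,0,0],[0,0,0]],"turn":[0,0,0]}'
python3 - <<'E'
from h import *
im=bot.get_image("wrist"); g=cv2.cvtColor(im["pixels"],cv2.COLOR_BGR2GRAY)
cv2.imwrite("pics/w5.png",cv2.resize(im["pixels"][150:380,200:430],None,fx=2.5,fy=2.5))
E
```

```text
t: 8.13
position: [0.6493, 0.0125, 0.2337]
tool_rot: [0.245, -3.132, 0.001]
ft_force: [1.6, 0.5, 2.3]
gripper_width: 0.462
finger_force: 26.7
```

View pics/w5.png

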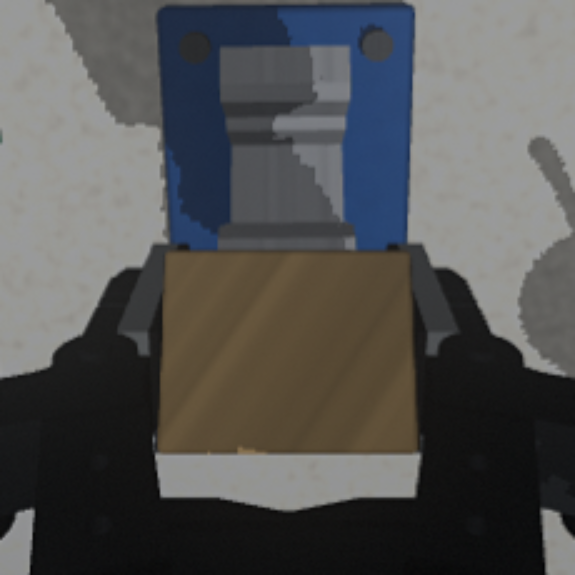

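The picture shows only the block's top face, with the near edge at row 250 and the far edge at row 331. The block is now tilted about 30° and laterally in line with the jaws. Fitting its pose in the hand.

Run:
```python
from h import *
from scipy.optimize import least_squares
im=bot.get_image("wrist"); s=bot.observe(); M=R.from_rotvec(s["tool_rot"]).as_matrix(); p0=s["position"]
U=np.array([[364.2,250],[264.8,250],[367.4,330.8],[262.2,330.8]])
def pts(q,L):
    r=q[2]; up=np.array([np.sin(r),0,-np.cos(r)]); bx=np.array([np.cos(r),0,np.sin(r)])
    return np.array([np.array([q[0],q[3],q[1]])+bx*x+up*z+[0,y,0] for x,y,z in L])
L=[(.0155,.02,.0),(.0155,-.02,.0),(-.0155,.02,.0),(-.0155,-.02,0)]
for th in (22,26,30,34):
    f=lambda q:(proj(im,pts([q[0],q[1],np.radians(th),q[2]],L)@M.T+p0)-U).ravel()
    w=least_squares(f,[.03,.03,0]); q=[w.x[0],w.x[1],np.radians(th),w.x[2]]
    b=pts(q,[(0,0,-.085)])[0]; B=M@b+p0
    near=pts(q,[(.0155,0,-.085)])[0]@M.T+p0
    d=B-[.6387,.0107,.11]; c,sn=np.cos(.1626),np.sin(.1626)
    F=d[0]*c+d[1]*sn; l=-d[0]*sn+d[1]*c; u=d[2]
    X=.866*F+.5*u; Z=-.5*F+.866*u
    print(th,"cost",w.cost.round(2),"top in tool",w.x.round(4),"bottom f,lat,u",np.round([F,l,u],4),"XZ",np.round([X,Z],4), proj(im,near).round())
```

```text
22 cost 1.29 top in tool [0.0073 0.0355 0.0002] bottom f,lat,u [0.0353 0.0001 0.0092] XZ [ 0.0352 -0.0097] [[315. 245.]]
26 cost 0.62 top in tool [0.0072 0.036  0.0002] bottom f,lat,u [0.0408 0.     0.0112] XZ [ 0.041  -0.0108] [[315. 253.]]
30 cost 0.71 top in tool [0.0072 0.0363 0.0002] bottom f,lat,u [ 0.0461 -0.      0.0137] XZ [ 0.0468 -0.0112] [[315. 262.]]
34 cost 1.27 top in tool [0.0073 0.0364 0.0002] bottom f,lat,u [ 0.051  -0.      0.0167] XZ [ 0.0525 -0.0111] [[315. 271.]]
```

```bash
python3 -m pendant '{"translation":[[-0.0017,0,-0.001],[0.0055,0,-0.0095],[0.0055,0,-0.0095],[0.0212,0,0.01225],[0.0212,0,0.01225]],"turn":[0,0,0,0,0]}'
python3 -m pendant '{"translation":[[0,0,0],[0,0,0],[0,0,0]],"turn":[0,0,0]}'
python3 - <<'E'
from h import *
p0=np.array([.6493,.0125,.2337]); p=bot.observe()["position"]; d=p-p0; c,sn=np.cos(.1626),np.sin(.1626)
F=d[0]*c+d[1]*sn; print("X",.0470+.866*F+.5*d[2],"Z",-.0112-.5*F+.866*d[2],"lat",-d[0]*sn+d[1]*c)
im=bot.get_image("wrist"); cv2.imwrite("pics/w6.png",cv2.resize(im["pixels"][150:380,200:430],None,fx=2.5,fy=2.5))
im=bot.get_image("scene"); cv2.imwrite("pics/s6.png",cv2.resize(im["pixels"][120:250,270:390],None,fx=4.5,fy=4.5,interpolation=cv2.INTER_CUBIC))
E
```

```text
t: 8.65
position: [0.5986, 0.0046, 0.2305]
tool_rot: [-0.245, 3.131, -0.001]
ft_force: [-0.9, 0.2, -1.6]
gripper_width: 0.462
finger_force: 26.3
t: 8.9
position: [0.5984, 0.0047, 0.2294]
tool_rot: [0.245, -3.132, 0.0]
ft_force: [0.1, -0.5, -0.7]
gripper_width: 0.464
finger_force: 26.2
X 0.0002900421823791091 Z 0.01082372663700084 lat 0.000554980357809598
```

View pics/s6.png

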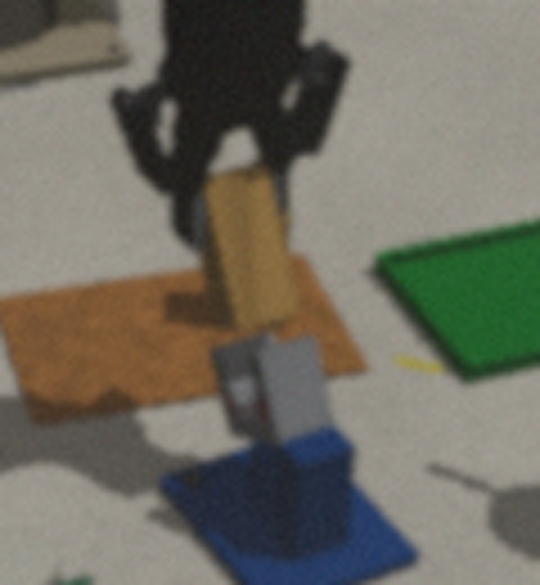

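The block is tilted and in line with the slot just above the mouth, its lower edge at about (265,328) in the crop. Inserting along the slot axis gently.

```bash
python3 -m pendant '{"translation":[[-0.002,0,0.0035],[-0.002,0,0.0035],[-0.002,0,0.0035],[-0.0015,0,0.0026],[0,0,0]],"turn":[0,0,0,0,0]}'
python3 -m pendant '{"translation":[[-0.0015,0,0.0026],[-0.0015,0,0.0026],[0,0,0]],"turn":[0,0,0]}'
```

```text
t: 9.42
position: [0.6062, 0.006, 0.2147]
tool_rot: [0.245, -3.131, -0.0]
ft_force: [-0.9, -0.5, -1.5]
gripper_width: 0.468
finger_force: 26.2
t: 9.67
position: [0.6091, 0.0064, 0.2099]
tool_rot: [0.245, -3.131, -0.0]
ft_force: [-0.4, 0.2, -1.3]
gripper_width: 0.469
finger_force: 26.2
```

```bash
python3 -m pendant '{"translation":[[-0.0015,0,0.0026],[-0.0015,0,0.0026],[-0.001,0,0.0017],[0,0,0]],"turn":[0,0,0,0]}'
python3 -m pendant '{"translation":[[-0.001,0,0.0017],[-0.0005,0,0.0009],[0,0,0]],"turn":[0,0,0]}'
```

```text
t: 10.0
position: [0.613, 0.0071, 0.2032]
tool_rot: [0.245, -3.131, -0.0]
ft_force: [1.0, -0.3, -0.5]
gripper_width: 0.466
finger_force: 26.2
t: 10.25
position: [0.6145, 0.0072, 0.2009]
tool_rot: [0.245, -3.132, -0.0]
ft_force: [0.3, 0.3, -0.5]
gripper_width: 0.467
finger_force: 26.2
```

```bash
for i in 1; do python3 -m pendant '{"translation":[[-0.0005,0,0.0009],[0,0,0]],"turn":[0,0]}'; done
python3 -m pendant '{"translation":[[-0.0005,0,0.0009],[0,0,0]],"turn":[0,0]}'
python3 -m pendant '{"translation":[[-0.0005,0,0.0009],[0,0,0]],"turn":[0,0]}'
```

```text
t: 10.42
position: [0.6148, 0.0073, 0.2001]
tool_rot: [0.245, -3.131, 0.0]
ft_force: [-0.3, 0.7, -0.9]
gripper_width: 0.467
finger_force: 26.4
t: 10.58
position: [0.6149, 0.0073, 0.1992]
tool_rot: [0.245, -3.13, 0.0]
ft_force: [-1.2, -0.3, 1.2]
gripper_width: 0.463
finger_force: 26.5
t: 10.75
position: [0.615, 0.0073, 0.199]
tool_rot: [0.245, -3.13, 0.001]
ft_force: [-5.8, -1.2, 5.1]
gripper_width: 0.465
finger_force: 27.1
```

It stopped at the shoulder at the expected depth with about 8 N, so this is the right block. Next I hold briefly, withdraw, and turn it upright against the front of the lower jaw.

```bash
python3 -m pendant '{"translation":[[0,0,0],[0,0,0],[0.00825,0,-0.0143],[0.00825,0,-0.0143],[0,0,0]],"turn":[0,0,0,0,0]}'
python3 -m pendant '{"translation":[[0.0232,0,0.0134],[0.0232,0,0.0134],[-0.006,0,0.0104],[-0.006,0,0.0104],[0,0,0]],"turn":[0,0,0,0,0]}'
python3 - <<'E'
from h import *
p0=np.array([.6493,.0125,.2337]); p=bot.observe()["position"]; d=p-p0; c,sn=np.cos(.1626),np.sin(.1626)
F=d[0]*c+d[1]*sn; print("X",.0470+.866*F+.5*d[2],"Z",-.0112-.5*F+.866*d[2],"lat",-d[0]*sn+d[1]*c)
E
```

```text
t: 11.17
position: [0.6006, 0.0048, 0.2297]
tool_rot: [-0.244, 3.127, -0.001]
ft_force: [-0.1, 0.5, -0.1]
gripper_width: 0.467
finger_force: 26.2
t: 11.58
position: [0.5663, -0.0003, 0.1771]
tool_rot: [0.245, -3.131, -0.001]
ft_force: [0.2, -0.6, -0.3]
gripper_width: 0.461
finger_force: 26.2
X -0.053989491277893834 Z -0.018242016414713694 lat 0.0008096492180746755
```

```bash
python3 -m pendant '{"translation":[[-0.0056,0,-0.0032],[-0.006,0,-0.0058],[-0.006,0,-0.0045],[-0.006,0,-0.0025],[0,0,0]],"turn":[0,0,0,0,0]}'
python3 -m pendant '{"translation":[[-0.006,0,-0.0012],[-0.001,0,0],[0,0,0]],"turn":[0,0,0]}'
python3 - <<'E'
from h import *
im=bot.get_image("wrist"); cv2.imwrite("pics/w7.png",cv2.resize(im["pixels"][150:380,200:430],None,fx=2.5,fy=2.5))
E
```

```text
t: 12.0
position: [0.5906, 0.0035, 0.1966]
tool_rot: [-0.246, 3.13, 0.0]
ft_force: [-3.4, -0.6, -1.0]
gripper_width: 0.475
finger_force: 26.5
t: 12.25
position: [0.5962, 0.0044, 0.1974]
tool_rot: [-0.245, 3.132, -0.0]
ft_force: [-4.9, 0.1, 1.4]
gripper_width: 0.466
finger_force: 26.8
```

View pics/w7.png

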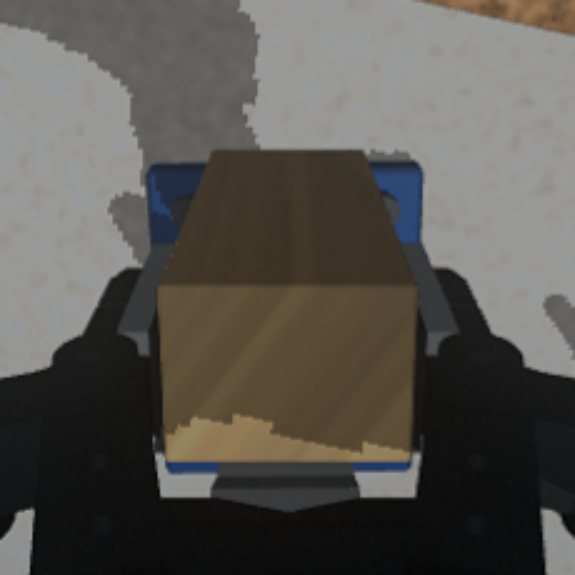

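The picture shows edges at rows 210, 264 and 335, so the block is upright within about 2°. Carrying it to the green tray.

```bash
python3 -m pendant '{"translation":[[0.0386,0,-0.01],[0,0.02,-0.03],[0,0.035,-0.015],[0,0.04,0],[0,0.04,0]],"turn":[0,0,0,0,0]}' - 30 >/dev/null
python3 -m pendant '{"translation":[[0,0.04,0],[0,0.04,0],[0,0.04,0],[0,0.041,0],[0,0,0.03]],"turn":[0,0,0,0,0]}' >/dev/null
python3 -m pendant '{"translation":[[0,0,0.035],[0,0,0.03],[0,0,0.015],[0,0,0],[0,0,0]],"turn":[0,0,0,0,0]}'
python3 - <<'E'
from h import *
to([.51,.29,.13],189)
for n in ("wrist","top"):
    im=bot.get_image(n)
    for d in bot.landmark_of("green_tray",im)[:2]: print(n,d["p"],plane(im,d["centre"],0).round(3))
    hsv=cv2.cvtColor(im["pixels"],cv2.COLOR_BGR2HSV)
    m=((hsv[...,0]>45)&(hsv[...,0]<80)&(hsv[...,1]>110)).astype(np.uint8)*255
    print(n,rect_on(im,m,.016))
E
```

```text
t: 13.55
position: [0.5129, 0.2913, 0.142]
tool_rot: [-0.245, 3.13, 0.002]
ft_force: [0.4, -1.0, 0.4]
gripper_width: 0.465
finger_force: 31.1
shift [ 0.0031 -0.0009  0.012 ] turn(tool z) -0.001 yaw now -171.05 pos [0.5129 0.2913 0.142 ] t 13.55
wrist 0.88 [0.506 0.284 0.   ]
wrist [[506.8 282.5 138.2 217.    1.9]]
top 0.95 [0.515 0.286 0.   ]
top [[506.4 257.4 133.8 167.3   1.8]]
```

```bash
python3 -m pendant '{"translation":[[0,0,0.006],[0,0,0.004],[0,0,0.002],[0,0,0]],"turn":[0,0,0,0]}'
python3 -m pendant '{"translation":[[0,0,0.002],[0,0,0.001],[0,0,0]],"turn":[0,0,0]}'
```

```text
t: 14.08
position: [0.5113, 0.2904, 0.1289]
tool_rot: [0.245, -3.131, 0.001]
ft_force: [0.1, -0.2, -1.7]
gripper_width: 0.465
finger_force: 31.1
t: 14.33
position: [0.5116, 0.2906, 0.1263]
tool_rot: [0.245, -3.132, 0.0]
ft_force: [-0.3, -0.7, -0.8]
gripper_width: 0.47
finger_force: 31.1
```

```bash
python3 -m pendant '{"translation":[[0,0,0.0015],[0,0,0.001],[0,0,0]],"turn":[0,0,0]}'
python3 -m pendant '{"translation":[[0,0,0.0015],[0,0,0.0005],[0,0,0]],"turn":[0,0,0]}'
```

```text
t: 14.58
position: [0.5117, 0.2907, 0.1239]
tool_rot: [0.245, -3.132, 0.0]
ft_force: [-0.3, 0.3, -0.6]
gripper_width: 0.465
finger_force: 31.1
t: 14.83
position: [0.5121, 0.2908, 0.1236]
tool_rot: [-0.245, 3.131, 0.0]
ft_force: [-2.5, -1.5, 6.7]
gripper_width: 0.469
finger_force: 32.1
```

```bash
python3 -m pendant '{"translation":[[0,0,0],[0,0,0],[0,0,0],[0,0,0],[0,0,0]],"turn":[0,0,0,0,0]}' 0 30
python3 -m pendant '{"translation":[[0,0,-0.02],[0,0,-0.04],[0,0,-0.04],[0,0,-0.04],[0,0,-0.04]],"turn":[0,0,0,0,0]}'
python3 - <<'E'
from h import *
im=bot.get_image("wrist"); hsv=cv2.cvtColor(im["pixels"],cv2.COLOR_BGR2HSV)
m=((hsv[...,0]>14)&(hsv[...,0]<35)&(hsv[...,2]>112)&(hsv[...,1]>50)).astype(np.uint8)*255
m=cv2.morphologyEx(m,cv2.MORPH_OPEN,np.ones((5,5)))
for r in rect_on(im,m,.09): print(r)
for d in bot.landmark_of("block_2",im): print(d["p"],plane(im,d["centre"],.005).round(4))
to([.470,.073,.30],156.5)
E
```

```text
t: 15.25
position: [0.5117, 0.2907, 0.1219]
tool_rot: [0.245, -3.132, 0.0]
ft_force: [1.2, 0.1, 0.7]
gripper_width: 1.002
finger_force: 0.0
t: 15.67
position: [0.5113, 0.2905, 0.3036]
tool_rot: [0.245, -3.131, 0.0]
ft_force: [1.0, 0.3, -0.9]
gripper_width: 1.008
finger_force: 0.0
[512.6 291.5  30.   38.5   8. ]
[471.5  73.   36.3  39.9 -22.2]
[434.2 522.3 109.5 153.2 -64.2]
0.95 [0.5118 0.2911 0.005 ]
0.75 [0.4712 0.0735 0.005 ]
0.42 [0.7373 0.203  0.005 ]
shift [ 0.0793 -0.2096  0.0088] turn(tool z) 0.566 yaw now -171.05 pos [0.5155 0.2924 0.3107] t 15.77
```

The right block stands upright at the green tray's centre. Now the thick block.

```bash
python3 -m pendant '{"translation":[[0.01245,-0.0347,0],[0.01245,-0.0347,0],[0.01245,-0.0347,0],[0.01245,-0.0347,0],[0.01245,-0.0347,0]],"turn":[0,0,0,0,0]}' >/dev/null
python3 -m pendant '{"translation":[[0.01245,-0.0347,0],[0,0,0],[0,0,0.01],[0,0,0.02],[0,0,0.02]],"turn":[0,0.108,0.108,0.108,0.108]}' >/dev/null
python3 -m pendant '{"translation":[[0,0,0.01],[0,0,0],[0,0,0]],"turn":[0.109,0,0]}'
python3 - <<'E'
from h import *
im=bot.get_image("wrist"); hsv=cv2.cvtColor(im["pixels"],cv2.COLOR_BGR2HSV)
m=((hsv[...,0]>14)&(hsv[...,0]<35)&(hsv[...,2]>112)&(hsv[...,1]>50)).astype(np.uint8)*255
m=cv2.morphologyEx(m,cv2.MORPH_OPEN,np.ones((5,5)))
for r in rect_on(im,m,.09): print(r)
to([.471,.073,.122],158)
E
```

```text
t: 16.85
position: [0.4697, 0.0734, 0.2413]
tool_rot: [-0.596, -3.082, 0.001]
ft_force: [0.4, -0.1, -0.1]
gripper_width: 1.002
finger_force: 0.0
[508.8 139.1   4.9  20.9 -39.5]
[470.6  72.5  36.3  38.7 -20.5]
[512.2 289.9  29.5  38.1   8.2]
shift [-0.0007 -0.0002  0.1202] turn(tool z) 0.002 yaw now 158.1 pos [0.4705 0.0734 0.2422] t 16.9
```

```bash
python3 -m pendant '{"translation":[[-0.0005,0,0.03],[0,0,0.035],[0,0,0.035],[0,0,0.02],[0,0,0]],"turn":[0,0,0,0,0]}' 0 40 
python3 -m pendant '{"translation":[[0,0,0],[0,0,0],[0,0,0],[0,0,0],[0,0,0]],"turn":[0,0,0,0,0]}' 255 40
python3 -m pendant '{"translation":[[0,0,-0.02],[0,0,-0.04],[0,0,-0.04],[0,0,-0.03],[0,0,0]],"turn":[0,0,0,0,0]}'
python3 - <<'E'
from h import *
im=bot.get_image("top"); hsv=cv2.cvtColor(im["pixels"],cv2.COLOR_BGR2HSV)
m=(((hsv[...,0]>172)|(hsv[...,0]<6))&(hsv[...,1]>120)).astype(np.uint8)*255
m=cv2.morphologyEx(m,cv2.MORPH_CLOSE,np.ones((15,15)))
print(rect_on(im,m,.016)); print([d["p"].__round__(2) for d in bot.landmark_of("red_tray",im)],[plane(im,d["centre"],0).round(3) for d in bot.landmark_of("red_tray",im)])
to([.495,-.35,.25],180)
E
```

```text
t: 17.32
position: [0.468, 0.0732, 0.1189]
tool_rot: [-0.596, -3.077, 0.002]
ft_force: [-1.6, -0.7, -0.6]
gripper_width: 0.991
finger_force: 0.0
t: 17.73
position: [0.4728, 0.0732, 0.1243]
tool_rot: [0.6, 3.079, 0.001]
ft_force: [-0.7, 0.1, 6.0]
gripper_width: 0.46
finger_force: 43.2
t: 18.15
position: [0.4752, 0.0734, 0.2599]
tool_rot: [0.598, 3.07, 0.005]
ft_force: [0.1, -0.5, -0.1]
gripper_width: 0.463
finger_force: 42.5
[[ 498.6 -308.1  137.   217.4    6.3]]
[0.6, 0.57] [array([ 0.493, -0.306,  0.   ]), array([0.644, 0.019, 0.   ])]
shift [-0.1813 -0.3832  0.0025] turn(tool z) -0.385 yaw now 157.96 pos [0.4707 0.0732 0.2525] t 18.3
```

```bash
python3 -m pendant '{"translation":[[-0.01745,-0.0352,0],[-0.01745,-0.0352,0],[-0.01745,-0.0352,0],[-0.01745,-0.0352,0],[-0.01745,-0.0352,0]],"turn":[0,0,0,0,0]}' >/dev/null
python3 -m pendant '{"translation":[[-0.01745,-0.0352,0],[-0.01745,-0.0352,0],[-0.01745,-0.0352,0],[-0.01745,-0.0352,0],[-0.01745,-0.0352,0]],"turn":[0,0,0,0,0]}' >/dev/null
python3 -m pendant '{"translation":[[-0.01745,-0.0352,0],[0,0,0],[0,0,0],[0,0,0]],"turn":[0,0,0,0]}'
python3 - <<'E'
from h import *
im=bot.get_image("wrist"); 
hsv=cv2.cvtColor(im["pixels"],cv2.COLOR_BGR2HSV)
m=(((hsv[...,0]>172)|(hsv[...,0]<6))&(hsv[...,1]>120)).astype(np.uint8)*255
m=cv2.morphologyEx(m,cv2.MORPH_CLOSE,np.ones((15,15)))
print(rect_on(im,m,.016)); print([plane(im,d["centre"],.005).round(3) for d in bot.landmark_of("block_1",im)])
to([.504,-.358,.125],158)
E
```

```text
t: 19.47
position: [0.5022, -0.3568, 0.2498]
tool_rot: [-0.601, -3.079, -0.005]
ft_force: [-0.3, 0.0, -1.2]
gripper_width: 0.465
finger_force: 42.4
[[ 500.8 -308.8  138.4  217.8    6.3]]
[array([ 0.54 , -0.374,  0.005])]
shift [-0.0023 -0.0015  0.1257] turn(tool z) 0.0 yaw now 158.02 pos [ 0.5027 -0.356   0.2508] t 19.57
```

```bash
python3 -m pendant '{"translation":[[0,0,0.03],[0,0,0.04],[0,0,0.03],[0,0,0.015],[0,0,0]],"turn":[0,0,0,0,0]}'
python3 -m pendant '{"translation":[[0,0,0.004],[0,0,0.003],[0,0,0]],"turn":[0,0,0]}'
```

```text
t: 19.98
position: [0.5005, -0.3535, 0.1323]
tool_rot: [-0.596, -3.076, -0.008]
ft_force: [0.2, -0.3, -1.1]
gripper_width: 0.465
finger_force: 42.5
t: 20.23
position: [0.5043, -0.3579, 0.1314]
tool_rot: [0.599, 3.082, -0.002]
ft_force: [0.2, 0.4, -0.3]
gripper_width: 0.465
finger_force: 42.5
```

```bash
python3 -m pendant '{"translation":[[0,0,0.002],[0,0,0],[0,0,0]],"turn":[0,0,0]}'
python3 -m pendant '{"translation":[[0,0,0.002],[0,0,0.001],[0,0,0]],"turn":[0,0,0]}'
```

```text
t: 20.48
position: [0.5038, -0.3581, 0.129]
tool_rot: [0.601, 3.082, -0.001]
ft_force: [0.1, -0.3, -0.9]
gripper_width: 0.469
finger_force: 42.5
t: 20.73
position: [0.5032, -0.3577, 0.1249]
tool_rot: [-0.601, -3.083, -0.0]
ft_force: [-0.0, -0.1, -0.4]
gripper_width: 0.464
finger_force: 42.5
```

```bash
python3 -m pendant '{"translation":[[0,0,0.0015],[0,0,0.001],[0,0,0]],"turn":[0,0,0]}'
python3 -m pendant '{"translation":[[0,0,0.001],[0,0,0]],"turn":[0,0]}'
```

```text
t: 20.98
position: [0.5035, -0.3579, 0.1243]
tool_rot: [0.601, 3.083, -0.0]
ft_force: [-2.6, 1.3, 9.2]
gripper_width: 0.466
finger_force: 43.5
t: 21.15
position: [0.5035, -0.3579, 0.1243]
tool_rot: [0.6, 3.083, -0.0]
ft_force: [-4.7, 2.6, 14.5]
gripper_width: 0.464
finger_force: 44.1
```

Contact. Backing off the load a little, then releasing.

```bash
python3 -m pendant '{"translation":[[0,0,-0.0025],[0,0,0]],"turn":[0,0]}'
python3 -m pendant '{"translation":[[0,0,0],[0,0,0],[0,0,0],[0,0,0],[0,0,0]],"turn":[0,0,0,0,0]}' 0 30
python3 -m pendant '{"translation":[[0,0,-0.02],[0,0,-0.04],[0,0,-0.04],[0,0,-0.04],[0,0,-0.04]],"turn":[0,0,0,0,0]}'
python3 -m pendant '{"translation":[[0.02,0,-0.02],[0,0,0],[0,0,0],[0,0,0]],"turn":[0,0,0,0]}'
python3 - <<'E'
from h import *
for n in("wrist","top","scene"):
    im=bot.get_image(n); hsv=cv2.cvtColor(im["pixels"],cv2.COLOR_BGR2HSV)
    v=112 if n=="wrist" else 130
    m=((hsv[...,0]>14)&(hsv[...,0]<35)&(hsv[...,2]>v)&(hsv[...,1]>60)).astype(np.uint8)*255
    m=cv2.morphologyEx(m,cv2.MORPH_OPEN,np.ones((3,3)))
    if n!="scene":
        for r in rect_on(im,m,.09): print(n,r)
    for d in bot.landmark_of("block_2",im): print(n,round(d["p"],2),plane(im,d["centre"],.005).round(3))
    for t in("blue_jar","yellow_jar","brush_pot"):
        for d in bot.landmark_of(t,im)[:1]: print(n,t,round(d["p"],2),plane(im,d["centre"],0).round(3))
E
```

```text
t: 21.32
position: [0.5038, -0.3581, 0.1249]
tool_rot: [0.601, 3.082, -0.001]
ft_force: [0.3, -0.3, 0.3]
gripper_width: 0.463
finger_force: 42.5
t: 21.73
position: [0.5033, -0.3577, 0.1238]
tool_rot: [-0.601, -3.083, -0.0]
ft_force: [0.4, -0.4, -0.2]
gripper_width: 0.997
finger_force: 0.0
t: 22.15
position: [0.5031, -0.3574, 0.3057]
tool_rot: [-0.601, -3.083, -0.0]
ft_force: [0.8, -1.1, 0.4]
gripper_width: 0.999
finger_force: 0.0
t: 22.48
position: [0.4846, -0.3499, 0.3231]
tool_rot: [-0.601, -3.083, -0.001]
ft_force: [-0.4, 0.0, -0.2]
gripper_width: 0.997
finger_force: 0.0
wrist [ 608.1 -496.5   28.1   84.   -81.3]
wrist [ 507.7 -566.4   48.7   62.2  -81.5]
wrist [ 493.5 -514.    28.    50.1  -81.4]
wrist [ 501.6 -357.3   34.8   38.6  -22. ]
wrist [ 491.9 -254.1   23.9   38.8    8.6]
wrist [ 325.8 -471.8   14.    15.1    7.6]
wrist 0.89 [ 0.5   -0.357  0.005]
wrist 0.81 [ 0.491 -0.254  0.005]
wrist blue_jar 0.75 [ 0.742 -0.159  0.   ]
wrist yellow_jar 0.8 [ 0.732 -0.281  0.   ]
top [ 4.888e+02 -2.540e+02  2.320e+01  3.520e+01  4.000e-01]
top [4.227e+02 5.812e+02 1.783e+02 1.840e+02 5.000e-01]
top [511.1 289.7  29.1  38.    1.7]
top [ 666.  -506.9   31.5  222.7  -81.5]
top [ 679.3 -566.1   62.1  219.2  -81.5]
top [909.2 928.5  60.3  78.9   4.2]
top [1054.   404.   111.   259.3   -4.5]
top 0.65 [0.656 0.017 0.005]
top 0.64 [0.504 0.286 0.005]
top 0.56 [ 0.496 -0.353  0.005]
top 0.5 [ 0.486 -0.25   0.005]
top blue_jar 0.76 [ 0.739 -0.168  0.   ]
top yellow_jar 0.57 [ 0.73  -0.272  0.   ]
top brush_pot 0.76 [0.745 0.199 0.   ]
scene 0.9 [ 0.491 -0.353  0.005]
scene 0.74 [0.52  0.28  0.005]
scene 0.59 [ 0.502 -0.251  0.005]
scene blue_jar 0.88 [ 0.735 -0.163  0.   ]
scene yellow_jar 0.67 [ 0.744 -0.284  0.   ]
scene brush_pot 0.76 [0.743 0.205 0.   ]
```

```bash
python3 -c "
from workcell import bot
print(bot.hand_in())"
```

```text
the job is handed in; nothing more can be done
None
```

I handed the job in at about 22 s: the 31 mm block passed the go slot, stopped at the no-go shoulder at about 8 N and stands in the green tray, while the other stands beside the thin one in the red tray, rejected as too thick (about 37 mm in the camera pictures) and by elimination, not tried in the gauge; jars and pot not moved.

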